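Load the last roll with the push-pull stick

ROBOT

A 7-joint arm with a two-finger parallel gripper is mounted at the origin on the work surface. World frame = base frame: x ahead of the robot, y to its left, z up, the work surface at z = 0. Lengths are in mm, angles in rad, forces in N, time in s.
With the tool pointing down it reaches from about 400 to 875 mm from the base axis. Payload 4.4 kg.
Tool frame: the origin (TCP) lies at the very end of the fingers, on their centre line; the grasp point (between the pads) lies 19 mm behind it; z points along the fingers, y is the direction in which the jaws open and shut (so a half turn about z gives the same grasp; the last joint's range is limited). The gripper opens to 85 mm and grips with 20 to 120 N. Pads are 22 mm wide; open, the fingers measure 114 mm over their backs; the gripper's body (76 mm by 85 mm) begins 54 mm behind the grasp point. The pads swing forward as they close: fully open they stand 13 mm farther back than shut.
Start: joints at [1.125, 0.628, 0.038, 1.517, -0.027, 0.996, -0.02], TCP at [241.006, -603.684, 231.313] pointing down, gripper open.
Joint ranges: [-3.06, 3.06], [-0.37, 2.12], [-1.25, 1.32], [0.18, 2.47], [-1.1, 4.24], [0.23, 1.98], [-2.94, 2.94]. Speed limits (rad/s): [2.57, 2.57, 3.14, 3.14, 3.14, 3.14, 3.14].

INTERFACE

Orientations are given as [roll, pitch, yaw] about the fixed x, y, z axes, in that order (R = Rz(yaw) Ry(pitch) Rx(roll)).
In Python, from cell import ctrl gives the robot as it stands.
- The arm moves only by the shell command python3 -m crank 'ROWS' [OPENING]. ROWS is JSON, a list that holds one entry, the list of rows, each a list of 6 numbers: the shift along the tool's x, y, z in units of 30 mm (1.0 is 30 mm), then the turn, a rotation vector about the tool's x, y, z in units of 6 degrees (1.0 is 6 degrees). In form: [[[tx, ty, tz, rx, ry, rz], ...]]. A call has 1 to 12 rows; each row shifts and turns the pose as measured when the row begins, along the tool's axes as they then stand; what a row does not reach is not made up. A row lasts 1/12 s, in which the tool goes at most 41.7 mm and 7.16 degrees, less where a joint would pass 70% of its speed; a pose out of reach is approached as far as the arm can. A call is refused whole if a number of a shift passes 1 or a number of a turn 1, either way. A call with a gripper value outside its range is refused whole. OPENING is the gripper command: -1 is fully open, 1 is shut, values between are in proportion, set as the call begins (- or left out, the last holds). The fingers move at their own pace and stop on an object; the grip force is fixed at half the most. Time passes only in rows, so rows that do not move let the fingers close. It gives the time, the measured TCP pose, the force and the opening at its end, in the units of the state.
- ctrl.read_state(): the state, without advancing time (a new reading comes with each control period).
- ctrl.get_image(name): name is "side" or "top" or "wrist"; returns a dict with "color" (400x640x3 uint8, red, green, blue), "depth" (400x640 float32, mm along the optical axis (not along the pixel's ray), 0 where there is no reading), "camera_matrix" (3x3 intrinsics, pixels), "R" (3x3) and "t" (3): a world point X has camera coordinates R X + t. Camera axes: x right, y down, z forward; pixel columns grow to the right and rows downward; lengths in mm; the calibration is good to about 2 mm. The wrist camera is an equidistant fisheye: a pixel r from the principal point sees the ray r / f radians off the axis. A picture is of the moment at which its call begins.
- ctrl.finish_job(): hands the job in, once; it reports no verdict.
Trained networks look in a picture, given as the dict that the camera call returned (one of the last four; its "shot" number tells which), for a name from the list of things; names that differ only in an ending like _2 or _b are one class to them, and where a whole thing is asked for, a point or a joint stands for the part that bears it (a point fixed in the world has none). Each returns a list of dicts, best first, with "conf" (0 to 1); they miss things now and then, are a little off and sometimes report something else, mostly with a low value. They report only what shows in the picture. A call takes as long as a camera call. They do not tell look-alikes from the thing itself.
- ctrl.search_frame(query, picture): "extent" ([centre column, centre row, width, height] in pixels, round what is visible of it).
The state is a dict: "clock": time; "qpos": joint angles; "qd": joint speeds; "tau": joint torques, N m; "eef_pos": TCP position; "tool_rot": TCP orientation; "force": force on the tool from outside, world axes, zero at the start; "torque": the same for the moment, N m; "width": finger opening in mm.
Only numpy, scipy, OpenCV 4.12 (cv2) and the standard library are available. Lean on these libraries where they do the work, as an engineer would, in place of code of your own. Each camera call takes 0.05 s, during which the arm holds its last target. There are 200 camera calls.

TASK

The tray in the pan rack is hot, so never touch it with the gripper: move it only with the push-pull stick. Hook the tray's knob with the stick's hook end and pull the tray forward until it meets the front stops, lay the stick on the counter and set the small round roll gently upright in the tray; then take the stick up again the other way round and, with its flat pusher end, push the tray back past its spring clips until it snaps fully home, and finally lay the stick flat on the counter, clear of the rack. Do not disturb the long roll or the cup.

Things in the scene. Friction and masses are not known exactly. Their poses are not given: they have to be found in the camera images.
- rack: Low dark-steel pan rack, fixed. Origin: on the counter, mid-mouth (front edge of the wire roof); x into the bay, z up. Base plate 6 mm thick, 220 wide, x -125 (open landing) to 250 mm. Roof over x 0 to 249, 110 to 116 mm high, bars 30 mm apart, on 10 mm corner posts at y +-105. Guide strips all along, 18 mm high, inner faces at y +-71.5, hold the tray straight and down by its foot flange.
- rack_stops (a point): Middle between the two front stops of the rack, at their top, 16 mm above the counter, at rack x -111 mm (axes as the rack). Each stop is 30 mm wide, at rack y 40 to 70 mm either side; the middle is open for the knob. They stop the tray's front wall here: the tray's origin is then at rack x -41 mm.
- rack_clips (a point): Middle between the rack's two side spring clips, at rack x 191 mm, 26 mm above the counter (axes as the rack). Their round noses snap over ribs on the tray's sides; passing them, in or out, takes about 5 to 12 N, with the tray's origin at rack x 153 to 161 mm. Beyond, they help it home to the rear stop, where the tray's origin is at rack x 170 mm.
- tray: Loose aluminium tray 140 x 140 mm, 34 high, about 0.3 kg, walls and floor 3 mm, 4 mm foot flange at the sides. Starts clipped home in the rack, on its base plate. Origin: centre of the underside; x to its rear (into the bay), z up. Pull knob in front at y 0, 26 mm above the underside: stem 8 mm thick from x -70 (wall) to -98 mm, then a round wooden head 26 mm across, 8 thick, flat face at x -106.
- tray_knob (a point): Centre of the flat front face of the tray's knob, 32 mm above the counter; axes as the tray. The stem lies 8 to 36 mm behind it along the tray's x.
- stick_mid (a point): Centre of the loose push-pull stick, half-way up (9 mm above the counter as it lies): bar 16 mm wide, 18 high, 0.11 kg; wood for x -90 to 90, then steel ends 15 wide. x to the hook end, z up, y to the side the hook bends to. A gripper does not fit under the rack's roof: hold the stick near one end, so that the other reaches in. Best grip 65 mm from this point.
- stick_hook (a point): Middle of the hook finger's free part (stick x 116, y 26 mm, half-way up; axes as the stick). Finger: flat, 8 mm thick along x (112 to 120), 16 high, sticking out sideways to y 44 (a J seen from above); the bar's side is 18 mm from this point to -y. Put this point on the knob's stem, behind the head, from the side, and pull.
- stick_pusher (a point): Centre of the outer face of the pusher (stick x -126 mm, half-way up; axes as the stick): a flat crossplate 60 mm wide, 18 high, 6 thick at the end opposite the hook. Push the knob's flat face with it.
- roll_center (a point): Small round crusty roll, a dome with flat bottom: 56 mm diameter, 42 high, about 0.06 kg, loose, on the counter at first. Point half-way up on its axis; z up. Its side is upright from 8 to 24 mm above the bottom.
- longroll: Bystander: long roll 95 x 46 mm, 36 high, on the counter. Origin: centre of the underside; x along its length.
- cup: Bystander: white cup, 68 mm diameter, 80 high. Origin: centre of the underside.
Mind the look-alikes: they are no part of the job. What is meant by the part that bears roll_center is not pink or red, and is the smaller of those in its own colour.

How it is judged:
By the outcome, as a careful person would: the job done as asked, in the order asked, and still so for the second after the job is handed in, with the robot touching nothing.
It also fails if it takes over 72 s, if anything falls off the work surface, if the arm or the gripper's body presses on something with over 40 N, if the wrist force passes 120 N, or if a joint passes its speed limit or range.

## Working session

There is one attempt and no reset: what is moved stays moved. The work goes in short steps, Python scripts to look and compute and a shell command to move; the robot and the scene stay as the last step left them, time stands still between calls to the robot, and variables do not carry over. Pictures are saved under pics/ and viewed, about 8 in all and at most 12, crops included, and the job is handed in when it is done.

```bash
ls; mkdir -p pics; cat > h.py <<'E'
import numpy as np, cv2
from cell import ctrl
from scipy.spatial.transform import Rotation as Ro
def px2w(im,u,v,z=None,d=None):
    K,R,t=[np.array(im[k],float) for k in("camera_matrix","R","t")]
    ray=np.linalg.inv(K)@[u,v,1]
    if z is None:
        d=im["depth"][int(round(v)),int(round(u))] if d is None else d
        return R.T@(ray*d-t)
    o=-R.T@t; w=R.T@ray
    return o+w*(z-o[2])/w[2]
def w2px(im,X):
    K,R,t=[np.array(im[k],float) for k in("camera_matrix","R","t")]
    c=K@(R@np.array(X,float)+t); return c[:2]/c[2]
def save(im,n): cv2.imwrite("pics/"+n,im["color"][:,:,::-1])
E
python3 - <<'E'
from h import *
np.set_printoptions(precision=1,suppress=True)
s=ctrl.read_state();print(s)
for n in("top","side"):
    im=ctrl.get_image(n);save(im,n+"0.png")
    print(n,-im["R"].T@im["t"] if hasattr(im["R"],'T') else im["R"])
    for q in["rack","tray","tray_knob","stick_mid","stick_hook","stick_pusher","roll_center","longroll","cup","rack_stops"]:
        for r in ctrl.search_frame(q,im)[:4]:
            c=r["extent"]; print(q,round(r["conf"],2),np.round(c),px2w(im,min(c[0],639),min(c[1],399)))
E
```

```text
pics
{'clock': 0.0, 'qpos': array([ 1.1,  0.6,  0. ,  1.5, -0. ,  1. , -0. ]), 'qd': array([ 0., -0.,  0.,  0., -0., -0., -0.]), 'tau': array([ -0. , -56.3,   1.2, -19.3,   0. ,   0. ,   0. ]), 'eef_pos': array([ 240.8, -603.1,  230.4]), 'tool_rot': array([-3.1,  0. ,  0.4]), 'force': array([-0.4,  0.3,  0.5]), 'torque': array([-0.1, -0. ,  0. ]), 'width': 85.36810236447795}
top [ 447.2  -54.1 1037.3]
rack 0.97 [220. 191. 166.  99.] [544.3 226.4   7. ]
tray 0.61 [193. 191.  77.  62.] [532.5 258.9 117. ]
tray 0.57 [220. 192. 169. 101.] [538.8 217.5  36.3]
tray_knob 0.92 [193. 192.  68.  61.] [530.3 261.4 111.9]
tray_knob 0.65 [358. 213.  34.  99.] [ 493.2 -133.3   20.2]
tray_knob 0.62 [447. 238.  29.  36.] [ 433.7 -352.9   40.1]
stick_mid 0.61 [358. 211.  33.  98.] [ 496.8 -133.5   19.9]
stick_hook 0.85 [356. 214.  32.  96.] [ 490.9 -128.2   17. ]
stick_hook 0.64 [448. 240.  23.  37.] [ 429.7 -356.8   35.5]
stick_pusher 0.88 [356. 212.  35.  98.] [ 495.4 -127.5   19.3]
roll_center 0.96 [451. 183.  26.  22.] [ 571.1 -361.1   43.3]
roll_center 0.96 [469. 141.  34.  34.] [ 674.1 -400.2  
[... 275 characters left out ...]
k 0.97 [249. 290. 196. 160.] [549.2 239.1  12.6]
tray 0.64 [236. 309. 101.  75.] [484.6 387.4 113.7]
tray_knob 0.67 [235. 307. 104.  76.] [486.9 385.1 113.9]
stick_mid 0.57 [338. 211.  98.  27.] [ 486.3 -130.2    6.5]
stick_hook 0.66 [336. 212. 100.  28.] [ 491.9 -127.3    5. ]
stick_pusher 0.59 [334. 213. 101.  25.] [ 498.3 -130.1   -1.2]
roll_center 0.9 [290. 170.  24.  28.] [ 676.5 -246.8   39.4]
roll_center 0.79 [358. 157.  20.  11.] [ 527.5 -447.7   23.1]
roll_center 0.71 [306. 152.  24.  24.] [ 680.3 -377.1   45.9]
roll_center 0.59 [339. 169.  17.  13.] [ 556.  -338.4   24.1]
longroll 0.6 [381. 178.  31.  16.] [ 424.6 -334.6   21. ]
cup 0.33 [337. 211. 101.  22.] [ 490.1 -125.5    8.9]
```

```bash
python3 - <<'E'
import cv2
im=cv2.imread("pics/top0.png")[90:310,120:520]
cv2.imwrite("pics/top0c.png",cv2.resize(im,(800,440),interpolation=cv2.INTER_CUBIC))
E
```

```text
(no output)
```

View pics/top0c.png

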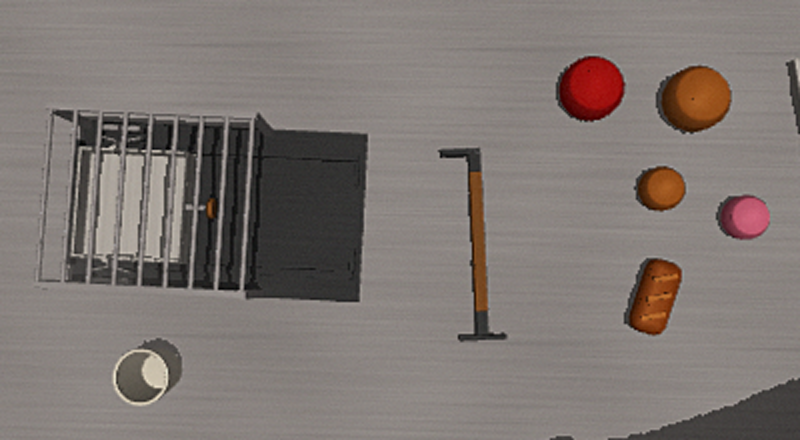

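View pics/side0.png

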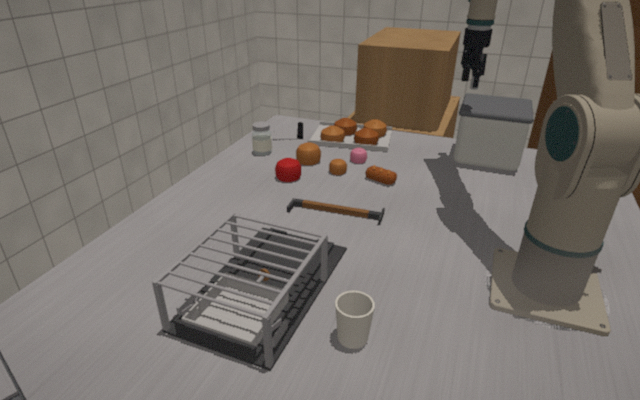

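Candidates for the roll, in full top-image pixels:
- red (415,134): excluded by colour
- large brown (467,139): the larger of the brown pair
- pink (492,198): excluded by colour
- small brown (450,184): my choice

The rack mouth faces world -y. The stick's hook end is at +x, bending to +y. The cup is beside the rack at about (190,278).

```bash
python3 - <<'E'
from h import *
np.set_printoptions(precision=1,suppress=True)
im=ctrl.get_image("top"); K,R,t=[np.array(im[k],float) for k in("camera_matrix","R","t")]
D=im["depth"]; v,u=np.mgrid[:400,:640]
C=np.stack([(u-K[0,2])/K[0,0]*D,(v-K[1,2])/K[1,1]*D,D],-1)
W=(C-t)@R; W[D==0]=np.nan
np.save("W0.npy",W); c=im["color"].astype(int)
z=W[...,2]
def rect(m,name,zz):
    P=np.array([px2w(im,a,b,z=zz)[:2] for b,a in np.argwhere(m)],np.float32)
    r=cv2.minAreaRect(P);print(name,len(P),r); print(cv2.boxPoints(r));return P
print("counter z",np.nanmedian(z[150:180,340:400]))
box=lambda a,b,e,f:(u>a)&(u<b)&(v>e)&(v<f)
# stick
dark=c.sum(-1)<200
P=rect(box(325,380,155,265)&((c[...,0]-c[...,2]>40)),"wood",18)
m=P.mean(0);ev=np.linalg.svd(P-m,full_matrices=0)[2][0];print("wood mean",m,"yaw",np.degrees(np.arctan2(ev[1],ev[0])))
rect(box(325,380,155,265)&(z>9)&(c.sum(-1)<240),"steel",18)
# roll
m=box(432,470,168,202)&(c[...,0]-c[...,2]>50)
q=W[m]; q=q[q[:,2]>25];print("roll top",np.nanmean(q,0),np.nanmax(q[:,2]))
P=rect(m,"roll",16)
# rack landing & roof
rect(box(244,310,150,245)&(c.sum(-1)<170)&(z>-5),"landing",6)
m=box(130,260,135,245)&(z>95); rect(m,"roof",116)
print("gray roof",np.nanmean(z[m]))
m=box(215,240,185,205)&(c[...,0]-c[...,2]>30); print("knob",np.argwhere(m).mean(0),m.sum(), np.nanmean(W[m],0))
big=cv2.resize(im["color"][140:300,130:390,::-1],None,fx=3,fy=3,interpolation=cv2.INTER_CUBIC)
cv2.imwrite("pics/big1.png",big)
E
```

```text
counter z 1.483953305044699
wood 430 ((499.806884765625, -135.77845764160156), (177.19647216796875, 15.697986602783203), 3.430093288421631)
[[ 410.9 -133.2]
 [ 411.8 -148.9]
 [ 588.7 -138.3]
 [ 587.8 -122.6]]
wood mean [ 499.3 -135.8] yaw -176.5156
steel 635 ((496.9377746582031, -128.1455078125), (247.5135040283203, 58.253047943115234), 6.639118671417236)
[[ 370.6 -113.5]
 [ 377.4 -171.4]
 [ 623.2 -142.8]
 [ 616.5  -84.9]]
roll top [ 570.2 -364.    37.6] 47.259366579686265
roll 373 ((572.1961669921875, -368.064208984375), (51.53105926513672, 56.20828628540039), 1.0838268995285034)
[[ 545.9 -340.5]
 [ 547.  -396.7]
 [ 598.5 -395.7]
 [ 597.4 -339.5]]
landing 4642 ((534.6900634765625, 87.5893325805664), (149.01766967773438, 228.3581085205078), 88.3814697265625)
[[418.5  16.3]
 [646.7   9.9]
 [650.9 158.8]
 [422.7 165.3]]
roof 2878 ((535.59912109375, 260.2347412109375), (253.86607360839844, 219.16163635253906), 88.37657928466797)
[[422.5 136.5]
 [641.5 130.2]
 [648.7 384. ]
 [429.7 390.2]]
gray roof 116.83189047398169
knob [193.7 224.7] 35 [533.4 204.3  42.4]
```

View pics/big1.png

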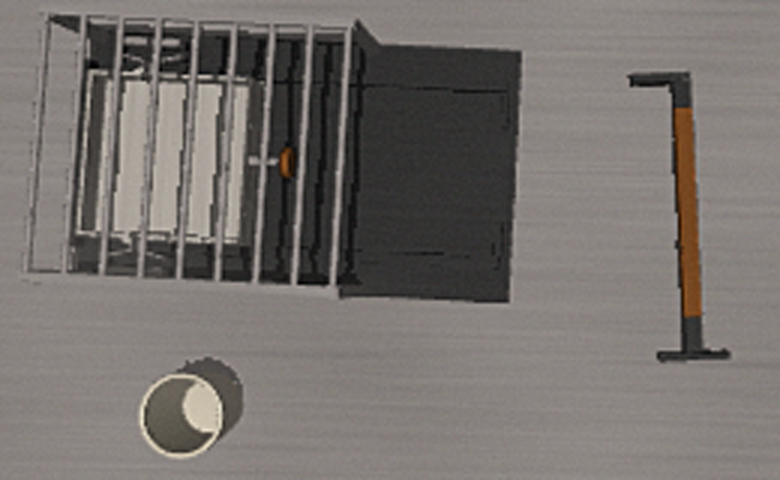

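```bash
cat > go.py <<'E'
# go.py x y z yaw_deg : remaining turn (units) and then shift (units) in final tool frame
import sys; from h import *
x,y,z,yw=map(float,sys.argv[1:5]); s=ctrl.read_state()
A=Ro.from_euler("xyz",s["tool_rot"]); B=Ro.from_euler("xyz",[np.pi,0,np.radians(yw)])
d=np.array([x,y,z])-s["eef_pos"]
print("turn",np.round(np.degrees((A.inv()*B).as_rotvec())/6,2),"shift",np.round(B.inv().apply(d)/30,2),
 "| now",np.round(s["eef_pos"],1),"yaw",np.round(np.degrees(s["tool_rot"]),1),"F",np.round(s["force"],1),"w",round(s["width"],1),"t",round(s["clock"],2))
E
cat > rk.py <<'E'
# rk.py rx ry z [dyaw]: rack coords -> go.py
import sys,numpy as np,subprocess
O=np.array([533,137.]);a=np.radians(88.4)
rx,ry,z=map(float,sys.argv[1:4])
p=O+rx*np.array([np.cos(a),np.sin(a)])+ry*np.array([-np.sin(a),np.cos(a)])
print(p.round(1)); subprocess.run(["python3","go.py",str(p[0]),str(p[1]),str(z),str(88.4+(float(sys.argv[4]) if len(sys.argv)>4 else 0))])
E
python3 go.py 434.6 -139.7 100 3.5
```

```text
turn [ 0.   -0.    3.04] shift [  7.39 -15.04   4.38] | now [ 241.  -603.7  231.3] yaw [180.   -0.   21.8] F [ 0.1 -0.6  0.3] w 85.8 t 1.15
```

```bash
python3 -m crank '[[[0,0,0,0,0,1],[0,0,0,0,0,1],[0,0,0,0,0,1],[0.5,-1,0,0,0,0],[0.5,-1,0,0,0,0],[0.5,-1,0,0,0,0],[0.5,-1,0,0,0,0],[0.5,-1,0,0,0,0],[0.5,-1,0,0,0,0],[0.5,-1,0,0,0,0],[0.5,-1,0,0,0,0],[0.5,-1,0,0,0,0]]]' -1; python3 -m crank '[[[0.5,-1,0.5,0,0,0],[0.5,-1,0.5,0,0,0],[0.5,-1,0.5,0,0,0],[0.5,-1,0.5,0,0,0],[0.5,-1,0.5,0,0,0],[0.5,-1,0.5,0,0,0],[0,0,0,0,0,0]]]'; python3 go.py 434.6 -139.7 100 3.5
```

```text
clock: 2.15
eef_pos: [362.1, -326.2, 229.4]
tool_rot: [3.132, 0.001, 0.033]
force: [0.2, 0.1, -0.1]
width: 85.3
clock: 2.73
eef_pos: [455.7, -130.0, 137.6]
tool_rot: [3.129, -0.011, 0.042]
force: [-0.3, -0.0, 0.2]
width: 85.5
turn [ 0.12 -0.11 -0.18] shift [-0.72  0.28  1.25] | now [ 455.7 -130.   137.6] yaw [179.3  -0.7   2.4] F [-0.3 -0.   0.2] w 85.5 t 2.73
```

```bash
python3 -m crank '[[[-0.36,0.14,0.6,0.1,-0.1,-0.2],[-0.36,0.14,0.65,0,0,0],[0,0,0.8,0,0,0],[0,0,0.8,0,0,0],[0,0,0.6,0,0,0],[0,0,0,0,0,0]]]'; python3 go.py 434.6 -139.7 3 3.5
```

```text
clock: 3.23
eef_pos: [440.1, -136.7, 32.5]
tool_rot: [-3.142, -0.004, 0.076]
force: [-0.7, 0.3, 0.0]
width: 85.5
turn [-0.   -0.04  0.14] shift [-0.19  0.09  0.98] | now [ 440.1 -136.7   32.5] yaw [-180.    -0.2    4.3] F [-0.7  0.3  0. ] w 85.5 t 3.23
```

```bash
python3 -m crank '[[[-0.19,0.09,0.4,0,0,0.14],[0,0,0.4,0,0,0],[0,0,0.18,0,0,0],[0,0,0,0,0,0]]]'; python3 -m crank '[[[0,0,0,0,0,0],[0,0,0,0,0,0],[0,0,0,0,0,0],[0,0,0,0,0,0],[0,0,0,0,0,0],[0,0,0,0,0,0],[0,0,0,0,0,0],[0,0,0,0,0,0]]]' 1;  python3 go.py 434.6 -139.7 3 3.5
```

```text
clock: 3.57
eef_pos: [439.1, -138.5, 13.8]
tool_rot: [-3.14, -0.007, 0.068]
force: [0.2, 0.3, 0.2]
width: 85.4
clock: 4.23
eef_pos: [442.3, -139.8, 18.0]
tool_rot: [3.141, -0.015, 0.067]
force: [-1.4, -13.1, 16.2]
width: 8.1
turn [ 0.01 -0.14  0.06] shift [-0.25 -0.02  0.5 ] | now [ 442.3 -139.8   18. ] yaw [180.   -0.9   3.9] F [ -1.4 -13.1  16.2] w 8.1 t 4.23
```

```bash
python3 -m crank '[[[0,0,0,0,0,0],[0,0,0,0,0,0],[0,0,0,0,0,0],[0,0,0,0,0,0],[0,0,0,0,0,0],[0,0,-1,0,0,0],[0,0,-1,0,0,0],[-0.5,0,-1,0,0,0],[-0.5,0,-1,0,0,0],[0,0,0,0,0,0],[0,0,0,0,0,0]]]' -1; python3 - <<'E'
from h import *
im=ctrl.get_image("top");save(im,"t2.png")
c=im["color"].astype(int);v,u=np.mgrid[:400,:640]
m=(u>310)&(u<395)&(v>145)&(v<275)&(c[...,0]-c[...,2]>40)
P=np.array([px2w(im,a,b,z=18)[:2] for b,a in np.argwhere(m)]);mm=P.mean(0);e=np.linalg.svd(P-mm,full_matrices=0)[2][0]
print(len(P),mm,np.degrees(np.arctan2(e[1],e[0])), np.percentile((P-mm)@e,[0,100]),np.percentile((P-mm)@[-e[1],e[0]],[0,100]))
w=ctrl.get_image("wrist")
cv2.imwrite("pics/t2.png",np.hstack([im["color"][130:290,260:460,::-1].repeat(2,0).repeat(2,1),cv2.resize(w["color"][:,:,::-1],(400,250)).repeat(1,0)[:320] if 0 else cv2.copyMakeBorder(cv2.resize(w["color"][:,:,::-1],(400,250)),0,70,0,0,0)]))
E
python3 go.py 434.6 -139.7 3 3.5
```

```text
clock: 5.15
eef_pos: [408.4, -141.3, 140.3]
tool_rot: [-3.139, -0.01, 0.067]
force: [1.2, -0.3, -1.4]
width: 85.4
445 [ 489.17323765 -134.99746671] -166.3906401661778 [-99.51317209 106.88414266] [-34.03425661  48.73228363]
turn [-0.03 -0.08  0.06] shift [ 0.88 -0.    4.54] | now [ 408.3 -141.4  139.3] yaw [-179.8   -0.5    3.9] F [ 0.9  0.1 -0.4] w 85.1 t 5.25
```

View pics/t2.png

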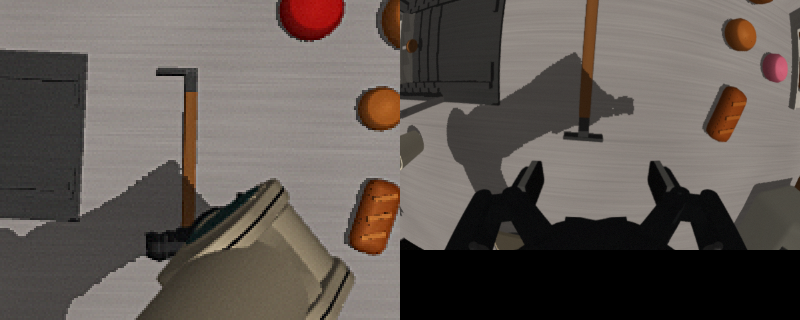

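```bash
python3 - <<'E'
from h import *
for n in("top0.png",None):
    im=ctrl.get_image("top") if n is None else im0 if 0 else None
    c=(cv2.imread("pics/"+n)[:,:,::-1] if n else im["color"]).astype(int)
    if n: im=ctrl.get_image("top")
    v,u=np.mgrid[:400,:640]
    m=(u>330)&(u<375)&(v>165)&(v<222)&(c[...,0]-c[...,2]>40)
    P=np.array([px2w(im,a,b,z=18)[:2] for b,a in np.argwhere(m)]);P=P[P[:,0]>500];k=np.polyfit(P[:,0],P[:,1],1)
    d=(u>330)&(u<375)&(v>155)&(v<185)&(c.sum(-1)<200)
    Q=np.array([px2w(im,a,b,z=18)[:2] for b,a in np.argwhere(d)])
    print(len(P),P[:,0].max(),np.polyval(k,500),np.degrees(np.arctan(k[0])), Q.max(0),Q.min(0))
E
```

```text
212 588.137019606552 -135.50604950984817 3.2690803636465198 [619.22884579 -82.92955429] [ 567.14819068 -134.92659374]
218 588.0393640343215 -123.96467949344793 -0.976924713342198 [619.13420567 -80.35224231] [ 567.04847053 -129.67429021]
```

```bash
python3 -m crank '[[[0.44,-0.31,0.7,0,-0.08,0.42],[0.44,-0.31,0.7,0,0,0.42],[0,0,0.9,0,0,0],[0,0,0.9,0,0,0],[0,0,0,0,0,0],[0,0,0,0,0,0]]]'; python3 go.py 434.5 -122.9 3 -1
```

```text
clock: 5.85
eef_pos: [435.3, -119.8, 34.1]
tool_rot: [-3.136, 0.007, -0.025]
force: [-0.3, 0.3, 0.7]
width: 85.4
turn [-0.05  0.07 -0.07] shift [-0.02  0.1   1.04] | now [ 435.3 -119.8   34.1] yaw [-179.7    0.4   -1.4] F [-0.3  0.3  0.7] w 85.4 t 5.85
```

```bash
python3 -m crank '[[[0,0.1,0.5,0,0,0],[0,0,0.5,0,0,0],[0,0,0,0,0,0],[0,0,0,0,0,0]]]'; python3 go.py 434.5 -122.9 3 -1
```

```text
clock: 6.18
eef_pos: [435.6, -124.2, 5.2]
tool_rot: [-3.137, 0.007, -0.027]
force: [-0.4, 0.5, 0.5]
width: 85.3
turn [-0.05  0.06 -0.09] shift [-0.04 -0.04  0.07] | now [ 435.6 -124.2    5.2] yaw [-179.7    0.4   -1.5] F [-0.4  0.5  0.5] w 85.3 t 6.18
```

```bash
python3 -m crank '[[[0,0,0.12,0,0,0],[0,0,0,0,0,0]]]'; python3 -m crank '[[[0,0,0,0,0,0],[0,0,0,0,0,0],[0,0,0,0,0,0],[0,0,0,0,0,0],[0,0,0,0,0,0],[0,0,0,0,0,0],[0,0,0,0,0,0],[0,0,0,0,0,0]]]' 1;  python3 go.py 434.5 -122.9 3 -1
```

```text
clock: 6.35
eef_pos: [436.4, -124.8, 3.7]
tool_rot: [-3.137, 0.004, -0.028]
force: [0.5, -0.1, -0.7]
width: 85.6
clock: 7.02
eef_pos: [438.5, -125.1, 8.0]
tool_rot: [-3.138, -0.002, -0.027]
force: [0.3, 0.1, -0.7]
width: 14.2
turn [-0.03 -0.02 -0.09] shift [-0.14 -0.07  0.17] | now [ 438.5 -125.1    8. ] yaw [-1.798e+02 -1.000e-01 -1.500e+00] F [ 0.3  0.1 -0.7] w 14.2 t 7.02
```

```bash
python3 -m crank '[[[0,0,-0.5,0,0,0],[0,0,-1,0,0,0],[0,0,-1,0,0,0],[0,0,-1,0,0,0],[0.3,0,-1,0,0,-1],[0.3,0,-0.5,0,0,-1],[0,0,0,0,0,-1],[0,0,0,0,0,-1],[0,0,0,0,0,-1],[0,0,0,0,0,-1],[0,0,0,0,0,-1],[0,0,0,0,0,-1]]]';python3 -m crank '[[[0,0,0,0,0,-1],[0,0,0,0,0,-1],[0,0,0,0,0,-1],[0,0,0,0,0,-1],[0,0,0,0,0,-1],[0,0,0,0,0,-1],[0,0,0,0,0,-0.9],[0,0,0,0,0,0],[0,0,0,0,0,0]]]'; python3 rk.py -210 -62 150
```

```text
clock: 8.02
eef_pos: [453.0, -124.3, 162.8]
tool_rot: [-3.132, 0.003, 0.847]
force: [0.5, -0.3, -1.5]
width: 14.5
clock: 8.77
eef_pos: [448.7, -123.6, 160.5]
tool_rot: [-3.125, -0.006, 1.607]
force: [0.6, 0.6, -1.9]
width: 14.2
turn [-0.16 -0.06  0.61] shift [1.76 4.63 0.35] | now [ 448.7 -123.6  160.5] yaw [-179.1   -0.4   92.1] F [ 0.6  0.6 -1.9] w 14.2 t 8.77
[589.1 -74.6]
```

```bash
python3 -m crank '[[[0,0.8,0,-0.15,0,0.6],[0,0.8,0,0,0,0],[0.3,0.8,0.3,0,0,0],[0.3,0.8,0.4,0,0,0],[0.3,0.8,0.4,0,0,0],[0.3,0.6,0.4,0,0,0],[0,0,0,0,0,0],[0,0,0,0,0,0]]]'; python3 rk.py -210 -62 100; python3 - <<'E'
from h import *
im=ctrl.get_image("top");w=ctrl.get_image("wrist");s=ctrl.get_image("side")
a=im["color"][100:260,200:400,::-1]
cv2.imwrite("pics/t3.png",np.vstack([np.hstack([cv2.resize(a,(400,320)),cv2.copyMakeBorder(cv2.resize(w["color"][:,:,::-1],(400,250)),0,70,0,0,0)]),cv2.copyMakeBorder(cv2.resize(s["color"][150:290,200:520,::-1],(560,245)),0,0,0,240,0)]))
E
```

```text
clock: 9.43
eef_pos: [590.6, -90.2, 111.0]
tool_rot: [-3.136, -0.005, 1.516]
force: [-0.4, -0.3, -2.0]
width: 14.2
turn [-0.05 -0.05 -0.26] shift [ 0.52 -0.07  0.37] | now [590.6 -90.2 111. ] yaw [-179.7   -0.3   86.9] F [-0.4 -0.3 -2. ] w 14.2 t 9.43
[589.1 -74.6]
```

View pics/t3.png

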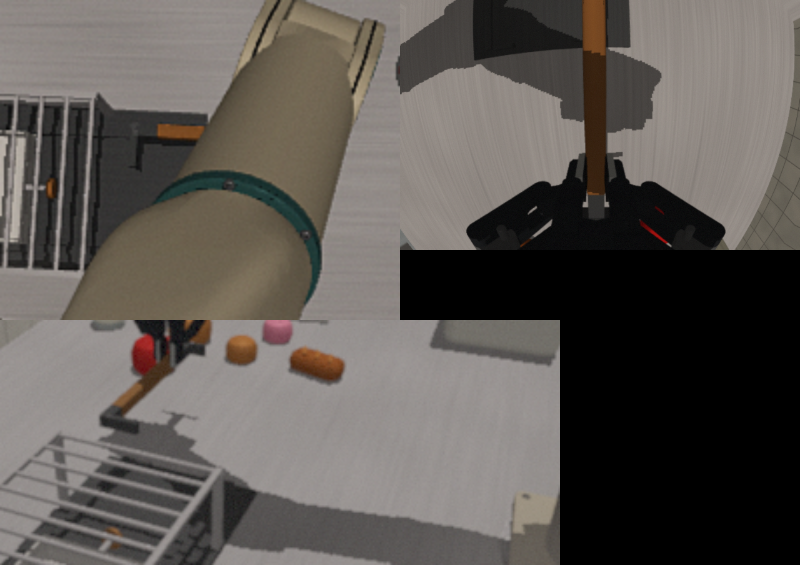

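```bash
python3 - <<'E'
from h import *
np.set_printoptions(precision=1,suppress=True)
im=ctrl.get_image("top");K,R,t=[np.array(im[k],float) for k in("camera_matrix","R","t")]
D=im["depth"]; v,u=np.mgrid[:400,:640]
W=(np.stack([(u-K[0,2])/K[0,0]*D,(v-K[1,2])/K[1,1]*D,D],-1)-t)@R
c=im["color"].astype(int)
m=(u>258)&(u<300)&(v>155)&(v<190)&(W[...,2]>80)&(W[...,2]<150)
wd=m&(c[...,0]-c[...,2]>40); P=W[wd];print("wood",P.mean(0),P.max(0),P.min(0)); 
for a,b in((40,55),(30,40),(20,30),(0,20)):
    q=P[(P[:,1]>a-0)&(P[:,1]<b)]
    if len(q):print(a,q.mean(0))
Q=W[m&~(c[...,0]-c[...,2]>25)&(W[...,1]>60)];print("hook",len(Q),Q.mean(0),Q.min(0),Q.max(0))
f=Q[Q[:,0]<575];print("finger",f.mean(0),f.min(0),f.max(0))
s=ctrl.read_state();print(s["eef_pos"])
E
```

```text
wood [594.5  35.7 122.9] [603.1  59.4 127.1] [586.3  12.3 113.7]
40 [595.1  47.6 123.1]
30 [594.   34.8 122.4]
20 [594.1  25.4 122.6]
0 [593.9  16.1 122.9]
hook 160 [585.4  80.6 121.3] [553.4  60.6 106. ] [605.1  91.8 126.3]
finger [564.1  87.5 121.1] [553.4  83.7 108.5] [574.6  91.2 126.3]
[589.9 -91.1 112.3]
```

```bash
python3 -m crank '[[[0,0,0.7,0,0,0],[0,0,0.7,0,0,0],[0,0,0.7,0,0,0],[0,0,0.4,0,0,0],[0,0,0,0,0,0],[0,0,0,0,0,0]]]'; python3 go.py 591 -91 30.5 87
```

```text
clock: 10.13
eef_pos: [589.2, -95.6, 40.8]
tool_rot: [3.139, -0.003, 1.507]
force: [0.5, -0.1, -0.7]
width: 13.6
turn [ 0.03 -0.02 -0.11] shift [0.16 0.05 0.34] | now [589.2 -95.6  40.8] yaw [ 1.798e+02 -1.000e-01  8.630e+01] F [ 0.5 -0.1 -0.7] w 13.6 t 10.13
```

```bash
python3 -m crank '[[[0,0,0.25,0,0,-0.15],[0.5,0,0.12,0,0,0],[0.6,0,0,0,0,0],[0.6,0,0,0,0,0],[0.6,0,0,0,0,0],[0.6,0,0,0,0,0],[0.6,0,0,0,0,0],[0.5,0,0,0,0,0],[0.4,0,0,0,0,0],[0,0,0,0,0,0],[0,0,0,0,0,0]]]'; python3 go.py 597 43.5 30.5 87
```

```text
clock: 11.05
eef_pos: [602.3, 37.2, 37.8]
tool_rot: [3.121, -0.0, 1.523]
force: [0.1, -1.1, -1.0]
width: 14.1
turn [ 0.19 -0.    0.05] shift [ 0.2  -0.19  0.24] | now [602.3  37.2  37.8] yaw [178.8  -0.   87.3] F [ 0.1 -1.1 -1. ] w 14.1 t 11.05
```

```bash
python3 -m crank '[[[0.2,-0.1,0.25,0.19,0,0],[0,0,0.1,0,0,0],[0,0,0,0,0,0]]]'; python3 go.py 597 43.5 30.5 87;  python3 - <<'E'
from h import *
im=ctrl.get_image("top");w=ctrl.get_image("side")
a=im["color"][140:260,170:330,::-1]
cv2.imwrite("pics/t4.png",np.hstack([cv2.resize(a,(480,360),interpolation=2),cv2.resize(w["color"][200:360,170:330,::-1],(320,320),interpolation=2)[:, :] if 0 else cv2.resize(w["color"][215:335,190:296,::-1],(318,360),interpolation=2)]))
E
```

```text
clock: 11.3
eef_pos: [600.1, 40.8, 27.2]
tool_rot: [3.142, 0.001, 1.521]
force: [-1.1, -0.8, -0.4]
width: 14.0
turn [0.   0.01 0.02] shift [ 0.08 -0.11 -0.11] | now [600.1  40.8  27.2] yaw [1.80e+02 1.00e-01 8.71e+01] F [-1.1 -0.8 -0.4] w 14.0 t 11.3
```

View pics/t4.png

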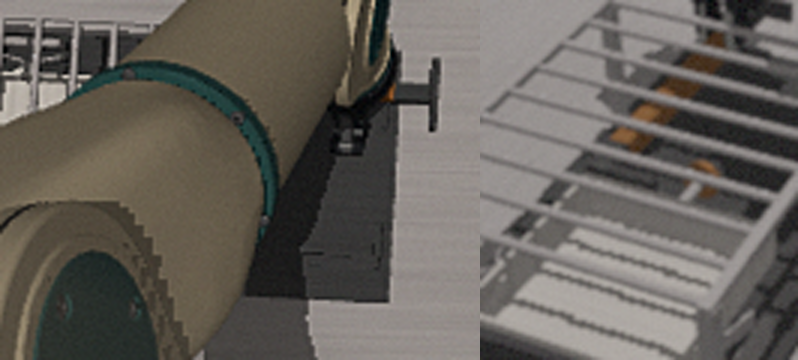

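```bash
python3 - <<'E'
from h import *
im=ctrl.get_image("side")
f=lambda X:((w2px(im,X)-[190,215])*3+[480,0]).round(0)
for n,X in dict(stem0=(534,209,32),stemw=(534,236,32),face=(533,200,32),tip=(559,219,29),fing=(590,219,29)).items(): print(n,f(X))
E
```

```text
stem0 [697. 182.]
stemw [678. 206.]
face [704. 174.]
tip [657. 185.]
fing [617. 175.]
```

```bash
python3 -m crank '[[[0.05,-0.4,-0.1,0,0,0],[0,-0.4,0,0,0,0],[0,-0.4,0,0,0,0],[0,-0.2,0,0,0,0],[0,0,0,0,0,0],[0,0,0,0,0,0]]]'; python3 go.py 558 43 30.5 87
```

```text
clock: 11.95
eef_pos: [565.0, 40.7, 32.6]
tool_rot: [3.125, 0.002, 1.508]
force: [2.0, 0.2, -1.1]
width: 14.2
turn [ 0.16  0.02 -0.1 ] shift [ 0.07 -0.24  0.07] | now [565.   40.7  32.6] yaw [1.79e+02 1.00e-01 8.64e+01] F [ 2.   0.2 -1.1] w 14.2 t 11.95
```

```bash
python3 -m crank '[[[0,-0.15,0.07,0.16,0,-0.2],[-0.3,0,0,0,0,0],[-0.4,0,0,0,0,0],[-0.4,0,0,0,0,0],[-0.4,0,0,0,0,0],[-0.4,0,0,0,0,0],[0,0,0,0,0,0]]]'; python3 go.py 553 -177 30.5 87.5
```

```text
clock: 12.53
eef_pos: [566.9, -5.5, 30.4]
tool_rot: [3.134, -0.014, 1.538]
force: [2.8, -2.7, -2.0]
width: 14.2
turn [ 0.07 -0.13  0.11] shift [-5.73 -0.21 -0.  ] | now [566.9  -5.5  30.4] yaw [179.6  -0.8  88.1] F [ 2.8 -2.7 -2. ] w 14.2 t 12.53
```

```bash
cat > sd.py <<'E'
from h import *
import sys
im=ctrl.get_image("side");c=im["color"][210:340,180:360,::-1]
cv2.imwrite("pics/"+sys.argv[1],cv2.resize(c,(720,520),interpolation=2))
E
python3 sd.py t5.png
```

```text
(no output)
```

View pics/t5.png

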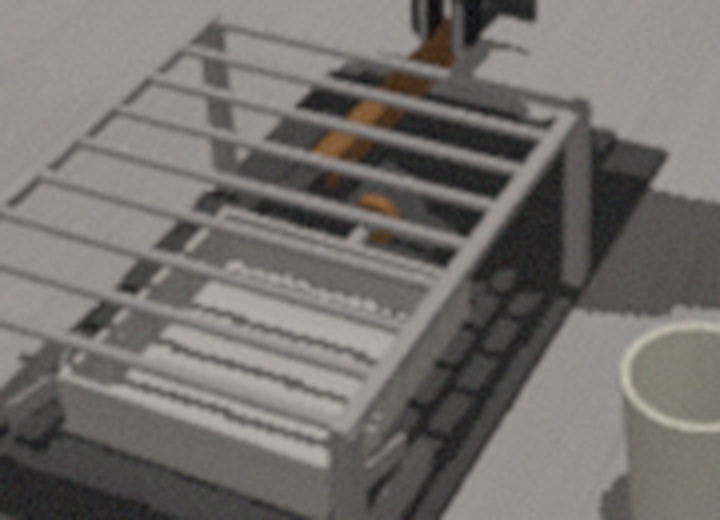

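```bash
python3 -m crank '[[[0.15,-0.2,0,0.05,-0.1,0.2],[0,-0.3,0,0,0,0],[0,-0.1,0,0,0,0],[0,0,0,0,0,0]]]'; python3 go.py 555 -177 30.5 87.5
```

```text
clock: 12.92
eef_pos: [556.8, -0.5, 31.4]
tool_rot: [3.124, -0.003, 1.511]
force: [5.7, 0.2, -0.6]
width: 14.2
turn [ 0.17 -0.02 -0.15] shift [-5.88  0.2   0.03] | now [ 5.568e+02 -5.000e-01  3.140e+01] yaw [ 1.79e+02 -1.00e-01  8.66e+01] F [ 5.7  0.2 -0.6] w 14.2 t 12.92
```

```bash
python3 -m crank '[[[-0.3,0.08,0,0.1,0,-0.1],[-0.4,0,0,0,0,0],[-0.4,0,0,0,0,0],[-0.4,0,0,0,0,0],[-0.4,-0.03,0,0,0,0],[-0.4,-0.03,0,0,0,0],[-0.4,-0.03,0,0,0,0],[-0.4,0,0,0,0,0],[0,0,0,0,0,0]]]'; python3 go.py 555 -177 30.5 87.5
```

```text
clock: 13.67
eef_pos: [562.4, -62.2, 30.9]
tool_rot: [3.123, -0.039, 1.543]
force: [5.5, -4.2, -1.4]
width: 13.8
turn [ 0.17 -0.37  0.15] shift [-3.83 -0.08  0.01] | now [562.4 -62.2  30.9] yaw [179.   -2.2  88.4] F [ 5.5 -4.2 -1.4] w 13.8 t 13.67
```

```bash
python3 -m crank '[[[0.1,-0.1,0,0.15,-0.35,0.15],[-0.3,-0.1,0,0,0,0],[-0.4,0,0,0,0,0],[-0.4,0,0,0,-0.05,0],[-0.4,-0.03,0,0,-0.05,0.05],[-0.4,-0.03,0,0,-0.05,0.05],[-0.4,-0.03,0,0,-0.05,0],[0,0,0,0,0,0]]]'; python3 go.py 555 -177 30.5 87.5; python3 sd.py t6.png
```

```text
clock: 14.33
eef_pos: [559.4, -101.3, 30.7]
tool_rot: [3.132, -0.009, 1.533]
force: [5.7, -3.6, 0.5]
width: 14.1
turn [ 0.09 -0.09  0.06] shift [-2.53 -0.04  0.01] | now [ 559.4 -101.3   30.7] yaw [179.4  -0.5  87.8] F [ 5.7 -3.6  0.5] w 14.1 t 14.33
```

View pics/t6.png

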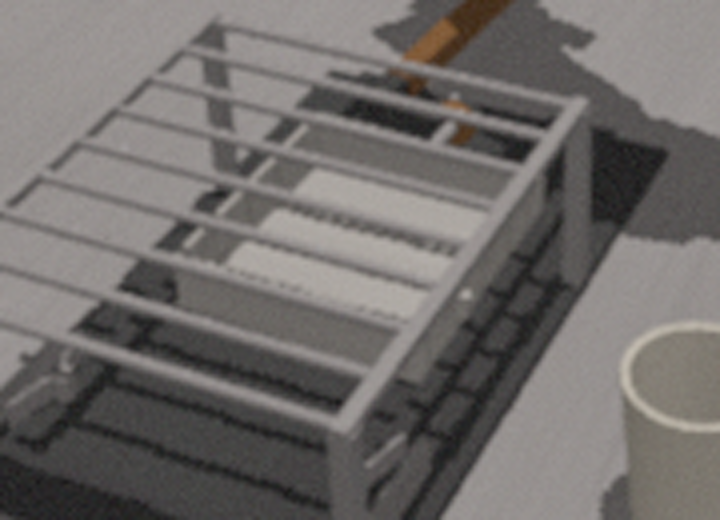

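```bash
python3 -m crank '[[[-0.3,-0.05,0,0.1,-0.1,0.05],[-0.4,0,0,0,0,0],[-0.4,0,0,0,-0.05,0.05],[-0.4,-0.03,0,0,-0.05,0],[-0.4,-0.03,0,0,-0.05,0.05],[-0.4,-0.03,0,0,-0.05,0],[-0.4,-0.03,0,0,-0.05,0],[-0.3,0,0,0,0,0],[0,0,0,0,0,0]]]'; python3 go.py 555 -177 30.5 87.5
```

```text
clock: 15.13
eef_pos: [559.1, -150.5, 28.8]
tool_rot: [-3.141, -0.018, 1.541]
force: [6.7, -4.9, -0.4]
width: 14.1
turn [-0.   -0.17  0.13] shift [-0.89 -0.1  -0.06] | now [ 559.1 -150.5   28.8] yaw [-180.    -1.    88.3] F [ 6.7 -4.9 -0.4] w 14.1 t 15.13
```

```bash
python3 -m crank '[[[-0.3,0,-0.05,0,-0.15,0.05],[-0.4,0,0,0,0,0],[-0.4,0,0,0,-0.05,0.05],[-0.4,0,0,0,-0.05,0],[-0.4,0,0,0,0,0]]]'; python3 go.py 555 -177 30.5 87.5;  python3 -m crank '[[[-0.3,0,0,0,0,0],[-0.3,0,0,0,0,0],[-0.3,0,0,0,0,0]]]'; python3 go.py 555 -177 30.5 87.5
```

```text
clock: 15.55
eef_pos: [558.8, -178.8, 27.7]
tool_rot: [-3.133, -0.026, 1.548]
force: [2.8, 23.7, -1.7]
width: 14.5
turn [-0.09 -0.25  0.2 ] shift [ 0.05 -0.13 -0.09] | now [ 558.8 -178.8   27.7] yaw [-179.5   -1.5   88.7] F [ 2.8 23.7 -1.7] w 14.5 t 15.55
clock: 15.8
eef_pos: [559.1, -178.3, 24.6]
tool_rot: [-3.124, -0.061, 1.56]
force: [6.1, 13.9, -1.7]
width: 14.1
turn [-0.18 -0.58  0.31] shift [ 0.04 -0.14 -0.2 ] | now [ 559.1 -178.3   24.6] yaw [-179.    -3.5   89.4] F [ 6.1 13.9 -1.7] w 14.1 t 15.8
```

```bash
python3 -m crank '[[[0.2,0,-0.1,-0.1,-0.4,0],[0.2,0,0,0,0,0.2],[0,0,0,0,0,0]]]'; python3 go.py 559 -168.5 30.5 88;  python3 -m crank '[[[0,0,-0.4,0,0,0],[0,0,-0.5,0,0,0],[0,0,-0.6,0,0,0],[0,0,-0.8,0,0,0],[0,0,-0.5,0,0,0],[0,0,0,0,0,0]]]'; python3 go.py 559 -168.5 110 88; python3 sd.py t7.png
```

```text
clock: 16.05
eef_pos: [562.7, -162.6, 27.7]
tool_rot: [-3.139, -0.022, 1.54]
force: [3.1, -2.4, -1.3]
width: 14.0
turn [-0.02 -0.21  0.04] shift [-0.2  -0.12 -0.09] | now [ 562.7 -162.6   27.7] yaw [-179.9   -1.3   88.3] F [ 3.1 -2.4 -1.3] w 14.0 t 16.05
clock: 16.55
eef_pos: [554.8, -162.0, 114.5]
tool_rot: [-3.12, -0.026, 1.554]
force: [-0.2, 0.1, -2.1]
width: 14.3
turn [-0.21 -0.25  0.18] shift [-0.21  0.15  0.15] | now [ 554.8 -162.   114.5] yaw [-178.8   -1.5   89.1] F [-0.2  0.1 -2.1] w 14.3 t 16.55
```

View pics/t7.png

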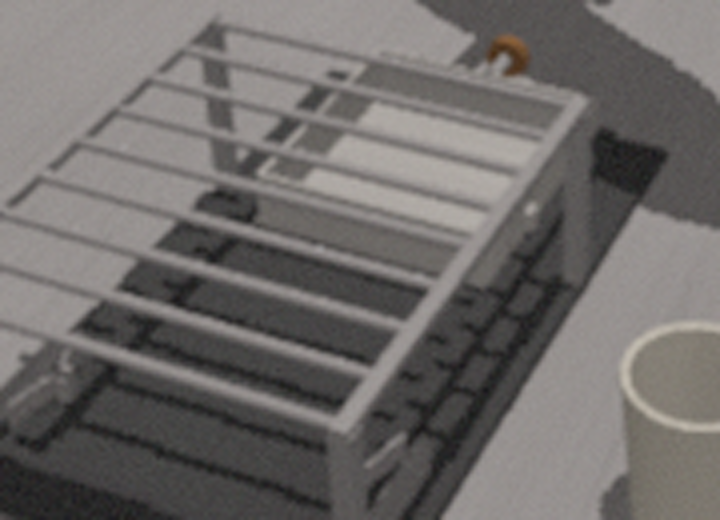

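```bash
python3 -m crank '[[[0,-0.8,0,-0.2,-0.25,0],[0,-0.8,0,0,0,0],[0,-0.8,0,0,0,0],[0,-0.7,0,0,0,0],[0,0,0,0,0,1],[0,0,0,0,0,1],[0,0,0,0,0,1],[0,0,0,0,0,1],[0,0,0,0,0,1],[0,0,0,0,0,1],[0,0,0,0,0,1],[0,0,0,0,0,1]]]';python3 -m crank '[[[0,0,0,0,0,1],[0,0,0,0,0,1],[0,0,0,0,0,1],[0,0,0,0,0,1],[0,0,0,0,0,1],[0,0,0,0,0,1],[0,0,0,0,0,0.8],[0,0,0,0,0,0],[0,0,0,0,0,0]]]';  python3 go.py 440 -145 20 0
```

```text
clock: 17.6
eef_pos: [432.6, -154.4, 103.1]
tool_rot: [-3.099, 0.028, 0.697]
force: [-0.1, -0.0, -1.0]
width: 14.0
clock: 18.35
eef_pos: [415.5, -148.3, 94.7]
tool_rot: [-3.118, 0.087, -0.042]
force: [0.2, -0.1, -1.1]
width: 14.0
turn [-0.24  0.82 -0.41] shift [ 0.82 -0.11  2.49] | now [ 415.5 -148.3   94.7] yaw [-178.7    5.    -2.4] F [ 0.2 -0.1 -1.1] w 14.0 t 18.35
```

```bash
python3 -m crank '[[[0.5,0,0.3,-0.24,0.8,-0.4],[0.5,0,0.5,0,0,0],[0,0,0.5,0,0,0],[0,0,0.5,0,0,0],[0,0,0,0,0,0],[0,0,0,0,0,0]]]';python3 go.py 445 -145 8 0
```

```text
clock: 18.85
eef_pos: [441.1, -146.6, 35.7]
tool_rot: [-3.137, 0.007, 0.018]
force: [-0.4, -0.3, -0.6]
width: 14.0
turn [-0.04  0.07  0.18] shift [ 0.13 -0.05  0.92] | now [ 441.1 -146.6   35.7] yaw [-179.8    0.4    1.1] F [-0.4 -0.3 -0.6] w 14.0 t 18.85
```

```bash
python3 -m crank '[[[0,0,0.35,0,0.05,0],[0,0,0.3,0,0,0],[0,0,0.15,0,0,0],[0,0,0.1,0,0,0],[0,0,0,0,0,0]]]';python3 go.py 445 -145 8 0
```

```text
clock: 19.27
eef_pos: [441.1, -147.8, 9.9]
tool_rot: [-3.138, -0.0, 0.021]
force: [-2.0, -0.0, 2.9]
width: 14.0
turn [-0.03 -0.    0.2 ] shift [ 0.13 -0.09  0.06] | now [ 441.1 -147.8    9.9] yaw [-179.8   -0.     1.2] F [-2.  -0.   2.9] w 14.0 t 19.27
```

```bash
python3 -m crank '[[[0,0,0.05,0,0,0],[0,0,0,0,0,0],[0,0,0,0,0,0],[0,0,0,0,0,0],[0,0,0,0,0,0],[0,0,-0.8,0,0,0],[0,0,-1,0,0,0],[0,0,-1,0,0,0],[0,0,-1,0,0,0],[0.5,0.8,-0.5,0,0,0],[0.5,0.8,0,0,0,0],[0.5,0.8,0,0,0,0]]]' -1; python3 -m crank '[[[0.6,1,0,0,0,-1],[0,0,0,0,0,-1],[0,0,0,0,0,-1],[0,0,0,0,0,-1],[0,0,0,0,0,-1],[0,0,0,0,0,-1],[0,0,0,0,0,-1],[0,0,0,0,0,-1],[0,0,0,0,0,-1],[0,0,0,0,0,-1],[0,0,0,0,0,-1]]]';python3 go.py 571.5 -367 80 88.4
```

```text
clock: 20.27
eef_pos: [485.6, -212.5, 142.7]
tool_rot: [-3.129, 0.007, 0.031]
force: [0.5, 0.0, 0.2]
width: 85.5
clock: 21.18
eef_pos: [508.2, -249.5, 143.7]
tool_rot: [-3.136, -0.002, 1.235]
force: [0.1, -0.0, 0.6]
width: 85.4
turn [-0.05 -0.03 -2.94] shift [-3.86  2.22  2.12] | now [ 508.2 -249.5  143.7] yaw [-1.797e+02 -1.000e-01  7.080e+01] F [ 0.1 -0.   0.6] w 85.4 t 21.18
```

```bash
python3 -m crank '[[[0,0,0,0,0,-1],[0,0,0,0,0,-1],[0,0,0,0,0,-0.9],[-0.7,0.4,0,0,0,0],[-0.7,0.4,0,0,0,0],[-0.7,0.4,0.3,0,0,0],[-0.7,0.4,0.4,0,0,0],[-0.7,0.4,0.4,0,0,0],[0,0,0,0,0,0],[0,0,0,0,0,0]]]';python3 go.py 571.5 -367 70 88.4; python3 - <<'E'
from h import *
np.set_printoptions(precision=1,suppress=True)
im=ctrl.get_image("top");K,R,t=[np.array(im[k],float) for k in("camera_matrix","R","t")]
c=im["color"].astype(int);v,u=np.mgrid[:400,:640]
m=(u>305)&(u<395)&(v>150)&(v<275)&(c[...,0]-c[...,2]>40)
P=np.array([px2w(im,a,b,z=18)[:2] for b,a in np.argwhere(m)]);mm=P.mean(0);e=np.linalg.svd(P-mm,full_matrices=0)[2][0]
print("stick",len(P),mm,np.degrees(np.arctan2(e[1],e[0])),np.percentile((P-mm)@e,[0,100]),np.percentile((P-mm)@[-e[1],e[0]],[0,100]))
s=ctrl.get_image("side")
a=cv2.resize(im["color"][120:280,230:520,::-1],(580,320));
cv2.imwrite("pics/t8.png",np.vstack([cv2.copyMakeBorder(a,0,0,0,60,0),cv2.resize(s["color"][120:200,260:420,::-1],(640,280),interpolation=2)[:280]]))
E
```

```text
clock: 22.02
eef_pos: [566.8, -355.7, 107.9]
tool_rot: [-3.134, -0.007, 1.564]
force: [-0.7, 0.0, -0.0]
width: 85.2
turn [-0.08 -0.07  0.21] shift [-0.37  0.17  1.26] | now [ 566.8 -355.7  107.9] yaw [-179.5   -0.4   89.6] F [-0.7  0.  -0. ] w 85.2 t 22.02
stick 414 [ 512.4 -136.5] -171.72255338534345 [-77.1  99.4] [-134.2   27.1]
```

View pics/t8.png

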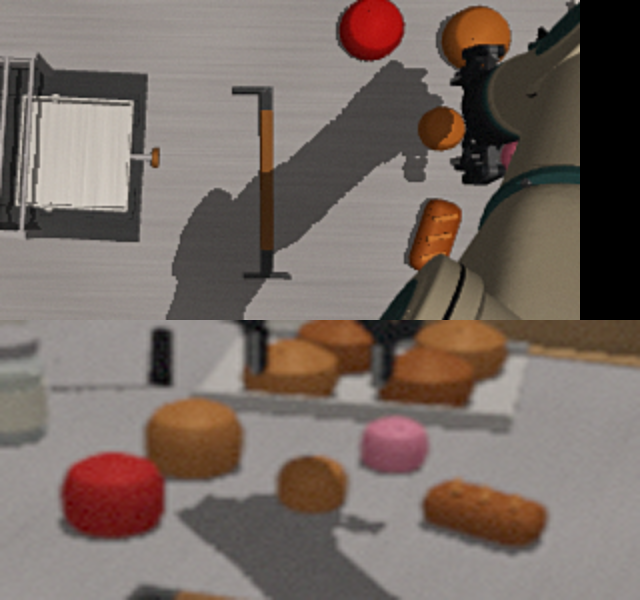

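```bash
python3 -m crank '[[[-0.37,0.17,0.6,-0.08,-0.07,0.2],[0,0,0.6,0,0,0],[0,0,0.6,0,0,0],[0,0,0.5,0,0,0],[0,0,0,0,0,0],[0,0,0,0,0,0]]]';python3 go.py 571.5 -367 2 88.4; python3 - <<'E'
from h import *
im=ctrl.get_image("top")
m=im["color"].astype(int);v,u=np.mgrid[:400,:640]
k=(u>432)&(u<475)&(v>168)&(v<202)&(m[...,0]-m[...,2]>50);r=np.argwhere(k)
print(r.min(0),r.max(0),len(r)); print(px2w(im,r[:,1].min(),184,z=16),[px2w(im,450,a,z=16)[0].round(1) for a in (r[:,0].min()-.5,r[:,0].max()+.5)])
E
```

```text
clock: 22.62
eef_pos: [573.0, -360.3, 42.4]
tool_rot: [3.137, -0.001, 1.549]
force: [0.0, 0.2, 0.3]
width: 85.7
turn [ 0.04 -0.01  0.05] shift [-0.22 -0.04  1.35] | now [ 573.  -360.3   42.4] yaw [179.7  -0.   88.7] F [0.  0.2 0.3] w 85.7 t 22.62
[174 439] [194 458] 236
[ 571.61106767 -339.96616654   16.        ] [np.float64(599.3), np.float64(545.1)]
```

```bash
python3 -m crank '[[[-0.22,-0.04,0.5,0,0,0],[0,0,0.5,0,0,0],[0,0,0.35,0,0,0],[0,0,0,0,0,0],[0,0,0,0,0,0]]]';python3 go.py 572 -367 2 88.4
```

```text
clock: 23.08
eef_pos: [573.6, -367.5, 1.6]
tool_rot: [3.133, 0.001, 1.55]
force: [0.6, -0.2, 0.1]
width: 85.6
turn [0.09 0.01 0.07] shift [ 0.02 -0.05 -0.01] | now [ 573.6 -367.5    1.6] yaw [1.795e+02 1.000e-01 8.880e+01] F [ 0.6 -0.2  0.1] w 85.6 t 23.08
```

Close on the roll.

```bash
python3 -m crank '[[[0,-0.05,0,0,0,0],[0,0,0,0,0,0],[0,0,0,0,0,0],[0,0,0,0,0,0],[0,0,0,0,0,0]]]' 1;python3 go.py 572 -367 2 88.4; python3 -m crank '[[[0,0,-0.5,0,0,0],[0,0,-0.9,0,0,0],[0,0,-0.9,0,0,0],[0,0,-0.9,0,0,0],[0,0,-0.9,0,0,0],[0,0,-0.5,0,0,0],[0,0,0,0,0,0]]]';python3 rk.py -62 0 150
```

```text
clock: 23.5
eef_pos: [572.5, -368.1, 3.0]
tool_rot: [3.131, 0.002, 1.549]
force: [-0.5, 0.4, -1.1]
width: 54.3
turn [0.1  0.02 0.06] shift [ 0.04 -0.02  0.03] | now [ 572.5 -368.1    3. ] yaw [1.794e+02 1.000e-01 8.880e+01] F [-0.5  0.4 -1.1] w 54.3 t 23.5
clock: 24.08
eef_pos: [570.3, -367.4, 151.8]
tool_rot: [3.132, 0.001, 1.549]
force: [0.3, 0.1, -1.7]
width: 54.3
turn [0.09 0.01 0.06] shift [14.71 -1.71  0.06] | now [ 570.3 -367.4  151.8] yaw [1.794e+02 1.000e-01 8.880e+01] F [ 0.3  0.1 -1.7] w 54.3 t 24.08
[531.3  75. ]
```

```bash
python3 -m crank '[[[0.4,-0.1,0,0.09,0,0],[0.8,-0.15,0,0,0,0],[0.9,-0.15,0,0,0,0],[0.9,-0.15,0,0,0,0],[0.9,-0.15,0,0,0,0],[0.9,-0.15,0,0,0,0],[0.9,-0.15,0,0,0,0],[0.9,-0.15,0,0,0,0],[0.9,-0.15,0,0,0,0],[0.9,-0.1,0,0,0,0],[0.9,0,0,0,0,0],[0.9,0,0,0,0,0]]]';python3 -m crank '[[[0.9,0,0,0,0,0],[0.9,0,0,0,0,0],[0.9,0,0,0,0,0],[0.5,0,0,0,0,0],[0.3,0,0,0,0,0],[0,0,0,0,0,0],[0,0,0,0,0,0]]]';python3 rk.py -62 0 70
```

```text
clock: 25.08
eef_pos: [519.6, -43.2, 142.5]
tool_rot: [-3.118, 0.001, 1.542]
force: [1.2, 0.2, -0.6]
width: 54.2
clock: 25.67
eef_pos: [510.2, 80.4, 136.0]
tool_rot: [-3.098, -0.002, 1.558]
force: [-0.3, -0.2, -0.5]
width: 53.9
turn [-0.41 -0.02  0.15] shift [-0.16  0.71  2.2 ] | now [510.2  80.4 136. ] yaw [-1.775e+02 -1.000e-01  8.930e+01] F [-0.3 -0.2 -0.5] w 53.9 t 25.67
[531.3  75. ]
```

```bash
python3 -m crank '[[[-0.1,0.35,0.3,-0.4,0,0.15],[-0.1,0.35,0.6,0,0,0],[0,0,0.6,0,0,0],[0,0,0.6,0,0,0],[0,0,0,0,0,0],[0,0,0,0,0,0]]]';python3 rk.py -63 0 14
```

```text
clock: 26.17
eef_pos: [530.7, 64.2, 70.5]
tool_rot: [3.141, 0.004, 1.531]
force: [-0.8, -0.0, 0.5]
width: 54.2
turn [ 0.    0.03 -0.12] shift [0.33 0.01 1.88] | now [530.7  64.2  70.5] yaw [180.    0.2  87.7] F [-0.8 -0.   0.5] w 54.2 t 26.17
[531.2  74. ]
```

```bash
python3 -m crank '[[[0.3,0,0.4,0,0,-0.1],[0.1,0,0.4,0,0,0],[0.05,0,0.4,0,0,0],[0,0,0.3,0,0,0],[0,0,0,0,0,0],[0,0,0,0,0,0]]]';python3 rk.py -63 0 12.5
```

```text
clock: 26.67
eef_pos: [532.8, 77.6, 23.9]
tool_rot: [3.138, 0.003, 1.54]
force: [0.1, 0.2, -0.8]
width: 54.1
turn [ 0.04  0.03 -0.03] shift [-0.12 -0.05  0.38] | now [532.8  77.6  23.9] yaw [179.8   0.2  88.2] F [ 0.1  0.2 -0.8] w 54.1 t 26.67
[531.2  74. ]
```

```bash
python3 -m crank '[[[-0.1,-0.03,0.2,0,0,0],[0,0,0.12,0,0,0],[0,0,0.06,0,0,0],[0,0,0,0,0,0]]]';python3 rk.py -63 0 12.5
```

```text
clock: 27.0
eef_pos: [532.5, 74.2, 12.5]
tool_rot: [3.136, 0.003, 1.54]
force: [-0.1, -0.1, -0.3]
width: 54.0
turn [ 0.05  0.03 -0.03] shift [-0.01 -0.04 -0.  ] | now [532.5  74.2  12.5] yaw [179.7   0.2  88.2] F [-0.1 -0.1 -0.3] w 54.0 t 27.0
[531.2  74. ]
```

```bash
python3 -m crank '[[[0,0,0.08,0,0,0],[0,0,0.04,0,0,0]]]';python3 -m crank '[[[0,0,0.05,0,0,0],[0,0,0,0,0,0]]]'
```

```text
clock: 27.17
eef_pos: [532.9, 74.1, 10.7]
tool_rot: [3.135, 0.003, 1.54]
force: [-4.7, 0.8, 20.6]
width: 54.0
clock: 27.33
eef_pos: [533.2, 74.2, 11.5]
tool_rot: [3.134, 0.001, 1.539]
force: [-0.5, -0.1, 0.2]
width: 53.8
```

```bash
python3 -m crank '[[[0,0,0,0,0,0],[0,0,0,0,0,0],[0,0,0,0,0,0],[0,0,-0.2,0,0,0],[0,0,-0.5,0,0,0],[0,0,-0.8,0,0,0],[0,0,-0.9,0,0,0],[0,0,-0.9,0,0,0],[-0.8,0,-0.9,0,0,0],[-0.9,0,-0.5,0,0,0],[-0.9,0,0,0,0,0],[-0.9,0,0,0,0,0]]]' -0.65;python3 -m crank '[[[-0.9,0,0,0,0,0],[-0.9,0,0,0,0,0],[-0.9,0,0,0,0,0],[-0.9,0,0,0,0,0],[-0.5,0,0,0,0,0],[0,0,0,0,0,0]]]' -1; python3 - <<'E'
from h import *
im=ctrl.get_image("top")
c=im["color"].astype(int);v,u=np.mgrid[:400,:640]
m=(u>244)&(u<300)&(v>165)&(v<230)&(c[...,0]-c[...,2]>50);r=np.argwhere(m);print(len(r),r.min(0),r.max(0))
s=ctrl.get_image("side");w=ctrl.get_image("wrist")
a=cv2.resize(im["color"][130:290,200:400,::-1],(400,320),interpolation=2);b=cv2.resize(s["color"][200:328,230:390,::-1],(400,320),interpolation=2)
cv2.imwrite("pics/t9.png",np.vstack([np.hstack([a,b]),cv2.copyMakeBorder(cv2.resize(w["color"][:,:,::-1],(416,260)),0,0,0,384,0)]))
E
python3 go.py 570 -160 120 180
```

```text
clock: 28.33
eef_pos: [529.6, -25.5, 160.4]
tool_rot: [3.134, -0.002, 1.554]
force: [-0.5, 0.7, 0.2]
width: 70.6
clock: 28.83
eef_pos: [526.5, -161.5, 164.3]
tool_rot: [3.129, 0.003, 1.546]
force: [0.3, -0.6, -0.2]
width: 85.2
359 [185 267] [206 287]
turn [  0.09   0.08 -15.17] shift [-1.43 -0.14  1.46] | now [ 527.  -155.9  163.7] yaw [179.3  -0.   89. ] F [ 0.2 -0.9 -0.2] w 85.4 t 28.98
```

View pics/t9.png

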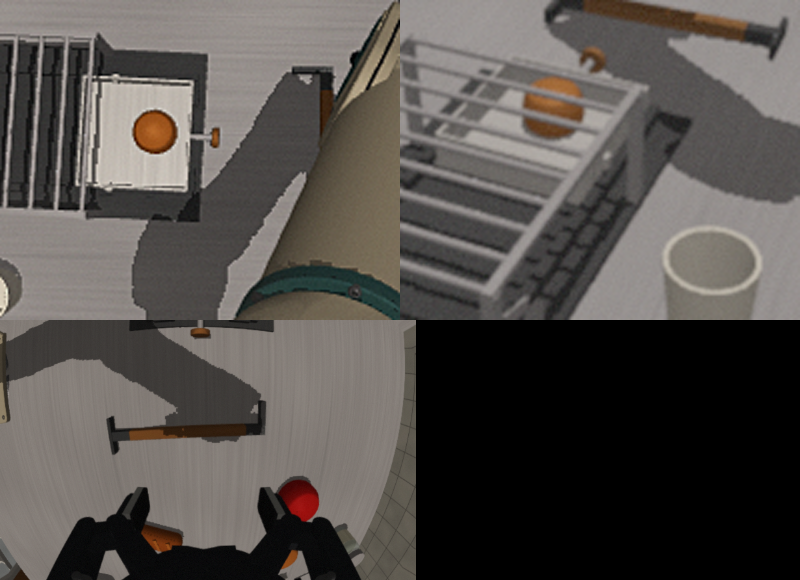

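```bash
python3 -m crank '[[[0,0,0,0,0,-1],[0,0,0,0,0,-1],[0,0,0,0,0,-1],[0,0,0,0,0,-1],[0,0,0,0,0,-1],[0,0,0,0,0,-1],[0,0,0,0,0,-1],[0,0,0,0,0,-1],[0,0,0,0,0,-1],[0,0,0,0,0,-1],[0,0,0,0,0,-1],[0,0,0,0,0,-1]]]';python3 -m crank '[[[0,0,0,0,0,-1],[0,0,0,0,0,-1],[0,0,0,0,0,-1],[0,0,0,0,0,-1],[0,0,0,0,0,0]]]'; python3 - <<'E'
from h import *
np.set_printoptions(precision=1,suppress=True)
im=ctrl.get_image("top")
c=cv2.imread("pics/t8.png")[:320,:580,::-1].astype(int)
v,u=np.mgrid[:320,:580]
m=(u>240)&(u<300)&(v>90)&(v<265)&(c[...,0]-c[...,2]>22)
P=np.array([px2w(im,230+a/2-.25,120+b/2-.25,z=18)[:2] for b,a in np.argwhere(m)]);k=np.polyfit(P[:,0],P[:,1],1)
print(len(P),P.min(0),P.max(0),"y@510",np.polyval(k,510),np.degrees(np.arctan(k[0])))
print("roll",px2w(im,277,195.5,z=30),"knobface",px2w(im,308.8,198.5,z=40))
E
python3 go.py 570 -160 120 180
```

```text
clock: 29.98
eef_pos: [528.7, -123.7, 163.2]
tool_rot: [3.126, 0.002, 2.91]
force: [-0.3, -0.4, -0.3]
width: 85.6
clock: 30.4
eef_pos: [529.0, -110.5, 163.5]
tool_rot: [3.123, 0.008, -2.911]
force: [0.7, -0.5, 0.5]
width: 85.1
1909 [ 413.4 -155.8] [ 591.7 -136.7] y@510 -146.17723880014955 0.8577074717083869
roll [532.5  73.6  30. ] knobface [525.7  -8.   40. ]
turn [0.19 0.06 2.16] shift [-1.37 -1.66  1.45] | now [ 529.  -110.1  163.5] yaw [ 178.9    0.5 -167. ] F [-0.1  0.6  0.3] w 85.1 t 30.45
```

```bash
python3 -m crank '[[[0,0,0,0.19,0,1],[0,0,0,0,0,1],[-0.6,0.5,0.5,0,0,0],[-0.6,0.5,0.7,0,0,0],[0,0,0.8,0,0,0],[0,0,0.8,0,0,0],[0,0,0.6,0,0,0],[0,0,0,0,0,0],[0,0,0,0,0,0]]]'; python3 go.py 567.5 -145.3 3 180.9
```

```text
clock: 31.2
eef_pos: [569.6, -67.4, 60.0]
tool_rot: [3.14, 0.011, 3.133]
force: [0.4, -0.5, 0.2]
width: 85.3
turn [ 0.01  0.11 -0.24] shift [ 0.11 -2.6   1.9 ] | now [569.6 -67.4  60. ] yaw [179.9   0.6 179.5] F [ 0.4 -0.5  0.2] w 85.3 t 31.2
```

```bash
python3 -m crank '[[[0.1,-0.6,0,0,0.1,-0.24],[0,-0.7,0,0,0,0],[0,-0.7,0,0,0,0],[0,-0.5,0.2,0,0,0],[0,0,0.3,0,0,0],[0,0,0,0,0,0],[0,0,0,0,0,0]]]'; python3 go.py 567.5 -145.3 3 180.9
```

```text
clock: 31.78
eef_pos: [570.8, -140.4, 50.0]
tool_rot: [3.14, 0.008, -3.126]
force: [0.6, 0.4, -0.6]
width: 85.4
turn [ 0.02  0.07 -0.  ] shift [ 0.11 -0.16  1.57] | now [ 570.8 -140.4   50. ] yaw [ 179.9    0.4 -179.1] F [ 0.6  0.4 -0.6] w 85.4 t 31.78
```

```bash
python3 -m crank '[[[0.1,-0.16,0.5,0,0.07,0],[0,0,0.5,0,0,0],[0,0,0.4,0,0,0],[0,0,0.15,0,0,0],[0,0,0,0,0,0]]]'; python3 go.py 567.5 -145.3 4 180.9
```

```text
clock: 32.2
eef_pos: [568.1, -139.7, -0.1]
tool_rot: [3.137, -0.001, -3.12]
force: [0.8, 0.3, -0.2]
width: 85.5
turn [ 0.04 -0.01  0.05] shift [ 0.02 -0.19 -0.14] | now [ 5.681e+02 -1.397e+02 -1.000e-01] yaw [ 179.7   -0.  -178.8] F [ 0.8  0.3 -0.2] w 85.5 t 32.2
```

```bash
python3 -m crank '[[[0,-0.19,-0.2,0,0,0],[0,0,0,0,0,0]]]'; python3 -m crank '[[[0,0,0,0,0,0],[0,0,0,0,0,0],[0,0,0,0,0,0],[0,0,0,0,0,0],[0,0,0,0,0,0],[0,0,0,0,0,0],[0,0,0,0,0,0]]]' 1; python3 go.py 567.5 -145.3 5 180.9
```

```text
clock: 32.37
eef_pos: [567.6, -144.5, 5.3]
tool_rot: [3.136, -0.003, -3.118]
force: [0.1, -1.0, -0.6]
width: 85.4
clock: 32.95
eef_pos: [569.6, -145.4, 8.6]
tool_rot: [3.137, 0.002, -3.12]
force: [-0.5, 0.2, -0.6]
width: 14.3
turn [0.04 0.02 0.06] shift [0.07 0.   0.12] | now [ 569.6 -145.4    8.6] yaw [ 1.798e+02  1.000e-01 -1.787e+02] F [-0.5  0.2 -0.6] w 14.3 t 32.95
```

```bash
python3 -m crank '[[[0,0,-0.5,0,0,0],[0,0,-0.9,0,0,0],[0,0,-0.9,0,0,0],[0,0,-0.9,0,0,0],[0.5,-0.7,0,0,0,0],[0.5,-0.8,0,0,0,0],[0.5,-0.8,0,0,0,0],[0,-0.6,0,0,0,0.5],[0,0,0,0,0,1],[0,0,0,0,0,1],[0,0,0,0,0,1],[0,0,0,0,0,1]]]'; python3 -m crank '[[[0,0,0,0,0,1],[0,0,0,0,0,1],[0,0,0,0,0,1],[0,0,0,0,0,1],[0,0,0,0,0,1],[0,0,0,0,0,1],[0,0,0,0,0,1],[0,0,0,0,0,1],[0,0,0,0,0,0.8],[0,0,0,0,0,0]]]'; python3 go.py 520.5 -240 90 88.8
```

```text
clock: 33.95
eef_pos: [526.8, -237.5, 106.7]
tool_rot: [3.134, 0.0, 2.665]
force: [0.3, -0.6, -1.7]
width: 14.1
clock: 34.78
eef_pos: [535.3, -236.8, 103.6]
tool_rot: [3.132, -0.007, 1.675]
force: [0.2, -0.2, -1.5]
width: 14.0
turn [ 0.08 -0.07  1.2 ] shift [-0.12 -0.49  0.45] | now [ 535.3 -236.8  103.6] yaw [179.5  -0.4  96. ] F [ 0.2 -0.2 -1.5] w 14.0 t 34.78
```

```bash
python3 -m crank '[[[0,0,0,0.08,-0.07,0.9],[-0.1,-0.4,0.2,0,0,0.2],[0,0,0.4,0,0,0],[0,0,0,0,0,0],[0,0,0,0,0,0]]]'; python3 go.py 520.5 -240 70 88.8; python3 - <<'E'
from h import *
np.set_printoptions(precision=1,suppress=True)
im=ctrl.get_image("top");K,R,t=[np.array(im[k],float) for k in("camera_matrix","R","t")]
D=im["depth"]; v,u=np.mgrid[:400,:640]
W=(np.stack([(u-K[0,2])/K[0,0]*D,(v-K[1,2])/K[1,1]*D,D],-1)-t)@R
c=im["color"].astype(int)
m=(u>300)&(u<385)&(v>160)&(v<235)&(W[...,2]>60)&(W[...,2]<125)&(W[...,1]<-30)&(W[...,1]>-150)
wd=m&(c[...,0]-c[...,2]>40); P=W[wd];k=np.polyfit(P[:,1],P[:,0],1)if len(P)>20 else None
print("wood",len(P),P.mean(0),P.max(0),P.min(0),k)
kz=np.polyfit(P[:,1],P[:,2],1);print("slope z",kz[0])
Q=W[m&~(c[...,0]-c[...,2]>25)&(W[...,1]>-75)];print("push",len(Q),Q.mean(0),Q.min(0),Q.max(0))
cv2.imwrite("pics/t10.png",cv2.resize(im["color"][130:290,200:440,::-1],(720,480),interpolation=2))
E
```

```text
clock: 35.2
eef_pos: [526.7, -239.2, 84.3]
tool_rot: [3.139, 0.001, 1.563]
force: [-0.4, -0.3, -1.2]
width: 14.1
turn [0.02 0.01 0.12] shift [-0.03 -0.21  0.48] | now [ 526.7 -239.2   84.3] yaw [179.9   0.   89.5] F [-0.4 -0.3 -1.2] w 14.1 t 35.2
wood 162 [ 526.7 -113.3   94.5] [534.6 -84.4  98.9] [ 519.7 -148.6   85.2] [  0.  530.2]
slope z -0.005964633266897912
push 119 [527.5 -56.5  93.9] [499.6 -75.   85.4] [557.1 -46.8  98.4]
```

View pics/t10.png

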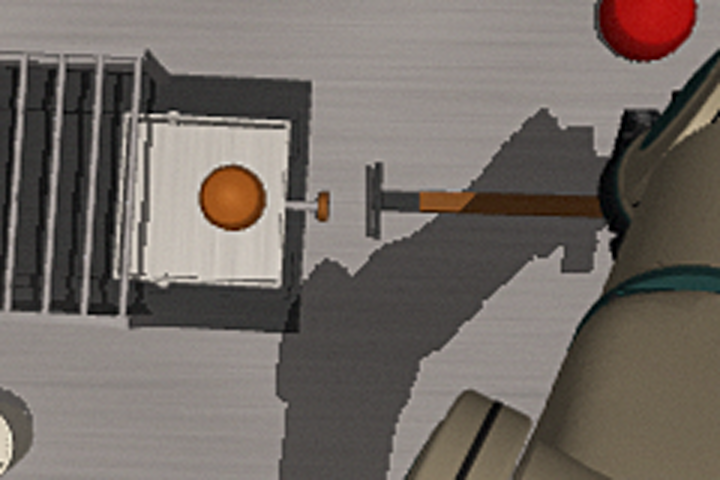

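```bash
python3 -m crank '[[[0,-0.05,0.5,0,0,0.12],[0,0,0.6,0,0,0],[0,0,0.4,0,0,0],[0,0,0.1,0,0,0],[0,0,0,0,0,0]]]'; python3 go.py 522 -203 31.6 88.8
```

```text
clock: 35.67
eef_pos: [529.6, -239.7, 37.2]
tool_rot: [3.132, 0.001, 1.553]
force: [-0.7, -0.0, -1.0]
width: 14.3
turn [0.09 0.01 0.03] shift [ 1.22 -0.28  0.19] | now [ 529.6 -239.7   37.2] yaw [1.795e+02 1.000e-01 8.900e+01] F [-0.7 -0.  -1. ] w 14.3 t 35.67
```

```bash
python3 -m crank '[[[0,-0.25,0.2,0.09,0,0],[0.3,0,0,0,0,0],[0.4,0,0,0,0,0],[0.3,0,0,0,0,0],[0.2,0,0,0,0,0],[0,0,0,0,0,0]]]'; python3 go.py 522 -203 31.6 88.8
```

```text
clock: 36.17
eef_pos: [523.4, -200.0, 32.8]
tool_rot: [3.14, 0.002, 1.554]
force: [-1.0, -0.5, -1.8]
width: 14.2
turn [0.02 0.02 0.04] shift [-0.1  -0.05  0.04] | now [ 523.4 -200.    32.8] yaw [1.799e+02 1.000e-01 8.910e+01] F [-1.  -0.5 -1.8] w 14.2 t 36.17
```

```bash
python3 -m crank '[[[0.15,0,0.03,0,0,0],[0.25,0,0,0,0,0],[0.3,0,0,0,0,0],[0.3,0,0,0,0,0],[0.3,0,0,0,0,0],[0.3,0,0,0,0,0],[0.3,0,0,0,0,0],[0.3,0,0,0,0,0],[0.2,0,0,0,0,0]]]'; python3 go.py 526 -90 31.6 88.8
```

```text
clock: 36.92
eef_pos: [526.1, -124.4, 32.8]
tool_rot: [3.135, 0.008, 1.552]
force: [-0.9, -2.6, -0.3]
width: 13.7
turn [0.06 0.07 0.02] shift [ 1.15 -0.03  0.04] | now [ 526.1 -124.4   32.8] yaw [179.6   0.4  88.9] F [-0.9 -2.6 -0.3] w 13.7 t 36.92
```

```bash
python3 -m crank '[[[0.25,0,0.03,0.06,0.05,0],[0.3,0,0,0,0,0],[0.3,0,0,0,0,0],[0.3,0,0,0,0,0],[0.3,0,0,0,0,0],[0.3,0,0,0,0,0],[0.3,0,0,0,0,0],[0.3,0,0,0,0,0],[0.2,0,0,0,0,0]]]'; python3 go.py 528 -10 31.6 88.8
```

```text
clock: 37.67
eef_pos: [527.5, -39.6, 31.5]
tool_rot: [-3.141, 0.002, 1.551]
force: [-0.4, -2.7, -0.7]
width: 14.0
turn [-0.01  0.02  0.01] shift [ 0.99 -0.   -0.  ] | now [527.5 -39.6  31.5] yaw [-1.80e+02  1.00e-01  8.89e+01] F [-0.4 -2.7 -0.7] w 14.0 t 37.67
```

```bash
python3 -m crank '[[[0.2,0,0,0,0,0],[0.25,0,0,0,0,0],[0.25,0,0,0,0,0],[0.2,0,0,0,0,0]]]'; python3 go.py 528 10 31.6 88.8; python3 -m crank '[[[0.2,0,0,0,0,0],[0.2,0,0,0,0,0],[0.2,0,0,0,0,0]]]'; python3 go.py 528 10 31.6 88.8
```

```text
clock: 38.0
eef_pos: [528.0, -9.8, 31.5]
tool_rot: [-3.141, 0.002, 1.551]
force: [0.2, -2.7, -0.6]
width: 14.3
turn [-0.01  0.02  0.01] shift [ 0.66 -0.01 -0.  ] | now [528.   -9.8  31.5] yaw [-1.80e+02  1.00e-01  8.89e+01] F [ 0.2 -2.7 -0.6] w 14.3 t 38.0
clock: 38.25
eef_pos: [529.1, 6.6, 31.6]
tool_rot: [3.14, 0.006, 1.548]
force: [-0.1, -0.4, -0.8]
width: 14.1
turn [ 0.01  0.06 -0.02] shift [ 0.11 -0.04  0.  ] | now [529.1   6.6  31.6] yaw [179.9   0.4  88.7] F [-0.1 -0.4 -0.8] w 14.1 t 38.25
```

```bash
python3 -m crank '[[[0.15,0,0,0,0,0],[0.15,0,0,0,0,0],[0.15,0,0,0,0,0]]]'; python3 -m crank '[[[0.2,0,0,0,0,0],[0.2,0,0,0,0,0]]]'; python3 go.py 528 10 31.6 88.8
```

```text
clock: 38.5
eef_pos: [529.1, 10.4, 31.6]
tool_rot: [3.138, 0.02, 1.543]
force: [-0.5, -13.1, 1.2]
width: 14.0
clock: 38.67
eef_pos: [528.3, 10.4, 31.6]
tool_rot: [3.138, 0.035, 1.535]
force: [-1.2, -16.1, 1.4]
width: 14.3
turn [ 0.03  0.33 -0.14] shift [-0.01 -0.01 -0.  ] | now [528.3  10.4  31.6] yaw [179.8   2.   87.9] F [ -1.2 -16.1   1.4] w 14.3 t 38.67
```

```bash
python3 -m crank '[[[-0.2,0,0,0.03,0.3,-0.1],[-0.5,0,0,0,0,0],[-0.7,0,0,0,0,0],[-0.8,0,0,0,0,0],[-0.8,0,0,0,0,0],[-0.8,0,0,0,0,0],[-0.8,0,0,0,0,0],[-0.8,0,0,0,0,0],[-0.8,0,0,0,0,0],[-0.8,0,0,0,0,0],[-0.5,0,0,0,0,0],[0,0,0,0,0,0]]]'; python3 go.py 524 -240 9 88.8
```

```text
clock: 39.67
eef_pos: [522.8, -207.9, 28.4]
tool_rot: [-3.133, -0.012, 1.563]
force: [0.5, -0.1, -1.4]
width: 14.2
turn [-0.09 -0.11  0.13] shift [-1.07  0.06  0.65] | now [ 522.8 -207.9   28.4] yaw [-179.5   -0.7   89.6] F [ 0.5 -0.1 -1.4] w 14.2 t 39.67
```

```bash
python3 -m crank '[[[-0.5,0,0,-0.09,-0.1,0.1],[-0.5,0,0,0,0,0],[-0.1,0,0.2,0,0,0],[0,0,0.15,0,0,0],[0,0,0.1,0,0,0],[0,0,0.05,0,0,0],[0,0,0,0,0,0]]]'; python3 go.py 524 -240 9 88.8
```

```text
clock: 40.25
eef_pos: [522.8, -235.8, 10.4]
tool_rot: [-3.14, -0.008, 1.558]
force: [0.1, -0.5, -1.2]
width: 14.1
turn [-0.01 -0.07  0.08] shift [-0.14  0.04  0.05] | now [ 522.8 -235.8   10.4] yaw [-179.9   -0.4   89.3] F [ 0.1 -0.5 -1.2] w 14.1 t 40.25
```

```bash
python3 -m crank '[[[0,0,0.05,0,-0.05,0],[0,0,0.05,0,0,0],[0,0,0,0,0,0]]]'; python3 go.py 524 -240 9 88.8; python3 -m crank '[[[0,0,0,0,0,0],[0,0,0,0,0,0],[0,0,0,0,0,0],[0,0,0,0,0,0],[0,0,0,0,0,0],[0,0,-0.3,0,0,0],[0,0,-0.8,0,0,0],[0,0,-0.9,0,0,0],[0,0,-0.9,0,0,0],[0,0,-0.9,0,0,0],[-0.5,0,-0.9,0,0,0],[-0.9,0,-0.5,0,0,0]]]' -1;python3 -m crank '[[[-0.9,0,-0.5,0,0,0],[-0.9,0,0,0,0,0],[-0.9,0,0,0,0,0],[-0.9,0,0,0,0,0],[-0.9,0,0,0,0,0],[-0.9,0,0,0,0,0],[0,0,0,0,0,0],[0,0,0,0,0,0]]]'; python3 - <<'E'
from h import *
im=ctrl.get_image("top");s=ctrl.get_image("side")
a=cv2.resize(im["color"][120:280,130:480,::-1],(788,360),interpolation=2);b=cv2.resize(s["color"][205:345,170:490,::-1],(549,240),interpolation=2)
cv2.imwrite("pics/t11.png",np.vstack([a,cv2.copyMakeBorder(b,0,0,0,239,0)]))
for q in("longroll","cup","stick_mid"):
  for r in ctrl.search_frame(q,im)[:1]: print(q,r)
m=im["color"].astype(int);v,u=np.mgrid[:400,:640]
k=(u>215)&(u<240)&(v>185)&(v<205)&(m[...,0]-m[...,2]>30);print("knob px",np.argwhere(k).mean(0),k.sum())
E
```

```text
clock: 40.5
eef_pos: [523.2, -234.9, 8.9]
tool_rot: [-3.141, -0.002, 1.559]
force: [-0.2, -0.3, -1.2]
width: 14.2
turn [-0.01 -0.02  0.09] shift [-0.17  0.03 -0.  ] | now [ 523.2 -234.9    8.9] yaw [-1.799e+02 -1.000e-01  8.930e+01] F [-0.2 -0.3 -1.2] w 14.2 t 40.5
clock: 41.5
eef_pos: [521.6, -267.4, 169.3]
tool_rot: [-3.131, -0.013, 1.57]
force: [0.6, 0.2, -0.6]
width: 84.8
clock: 42.17
eef_pos: [521.5, -443.9, 196.4]
tool_rot: [3.141, -0.001, 1.567]
force: [0.0, 0.7, -0.3]
width: 85.3
longroll {'extent': [448.3, 237.5, 24.2, 37.0], 'conf': 0.57}
cup {'extent': [192.1, 279.1, 35.7, 30.1], 'conf': 0.66}
stick_mid {'extent': [370.6, 196.1, 97.0, 23.2], 'conf': 0.63}
knob px [193.85365854 224.36585366] 41
```

```bash
python3 - <<'E'
from h import *
np.set_printoptions(precision=1,suppress=True)
im=ctrl.get_image("top");K,R,t=[np.array(im[k],float) for k in("camera_matrix","R","t")]
D=im["depth"]; v,u=np.mgrid[:400,:640]
W=(np.stack([(u-K[0,2])/K[0,0]*D,(v-K[1,2])/K[1,1]*D,D],-1)-t)@R
c=im["color"].astype(int);o=c[...,0]-c[...,2]>40
m=o&(u>160)&(u<222)&(v>165)&(v<220)&(W[...,2]<90);P=W[m];print("roll",len(P),P.mean(0),P.min(0),P.max(0))
m=o&(u>320)&(u<420)&(v>175)&(v<215);P=W[m];print("stick",len(P),P.mean(0),P.min(0),P.max(0),"z slope",np.polyfit(P[:,1],P[:,2],1)[0])
print(ctrl.search_frame("roll_center",im)[:4])
E
```

```text
roll 301 [537.5 280.7  45.5] [512.  259.5  10. ] [564.8 319.2  55.5]
stick 424 [ 523.2 -170.    21.7] [ 447.2 -258.3   11.8] [ 532.9  -54.1 1037.3] z slope 0.10436359454396273
[{'extent': [493.2, 198.6, 19.1, 28.7], 'conf': 0.74}, {'extent': [193.7, 191.9, 20.2, 21.3], 'conf': 0.67}, {'extent': [417.6, 133.9, 33.1, 32.0], 'conf': 0.66}, {'extent': [467.4, 139.1, 33.6, 38.3], 'conf': 0.55}]
```

```bash
python3 -c "
from cell import ctrl
print(ctrl.finish_job(), ctrl.read_state()['clock'])"
```

```text
the job is handed in; nothing more can be done
the job is handed in; nothing more can be done
```

The job is done and handed in at about 42 s of the 72 s allowed; no verdict came back. I hooked the knob and pulled the tray to the front stops, where I felt about 24 N. I then laid the stick down and set the small brown roll upright in the tray. Taking the stick up the other way round, I pushed the tray past its clips to the rear stop, about 16 N at most, and laid the stick flat.

**Last checks that agreed:**
- The knob is back within about half a pixel of where it started, and the push travelled about 212 mm against 211 mm expected, so the tray is home.
- The roll's top shows at about 51–55 mm inside the tray, so it is upright.
- The stick's top is at about 19 mm, so it lies on the counter. The pusher end should be about 55 mm short of the rack, reckoned from where I let go.
- The long roll and the cup are where they were, within about 2 pixels.

**What did not go cleanly:**
- The first grasp of the stick closed too high and slid off its top. It shifted the stick about 10 mm, so I measured again and regrasped.
- While I was setting the roll down, the wrist force read about 20 N for a moment before release.
- The last picture could not be viewed because all 12 were used, so the final state was checked by numbers only.
- One bad depth pixel spoiled the measurement of the stick's tilt. Its flatness therefore rests on the mean height and on having laid it down level.

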